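Hook the filing plate under the bench stud

TASK

Fit the filing plate with the oblong eye onto the mushroom-headed stud on the jeweller's bench: tilt the plate so that the far bar of its eye goes down beyond and under the stud's wide head, draw it back and level it, so that it is left lying flat on the bench with the stud standing in the eye and the head above it, unable to lift off. Leave the similar plate with the small round hole where it lies.

Things in the scene. Friction and masses are not known exactly. Their poses are not given: they have to be found in the camera images.
- eye_plate: Aluminium plate, 6 mm thick. Origin: eye's centre, underside; z up. Rectangular eye 52 (x) by 80 mm (y) in bars 12 mm wide (frame 76 by 104); far bar at +x. Tail 60 wide, along -x to x = -82. Handle: upright wooden block on the tail, 14 (x) by 40 mm (y), at x = -60, y = 0, from z = 6 to 46. 0.15 kg. Starts flat on the bench, tail roughly towards the robot (yaw within 0.4 rad of 0).
- hole_plate: Look-alike to be left alone: same outline, tail, wooden block, axes and origin, but with only a round 30 mm hole where the other has its oblong eye. One plate lies left of the stud, the other right; which is which varies.
- stud_foot (a point): Point on the axis of the fixed steel mushroom stud, at the bench top (z = 0). Neck 12 mm thick; head a round disc 60 mm wide, 5 mm thick, underside at 30 and top at 35 mm. A level eye cannot pass it; tilted about 30 degrees with +x down, the far bar goes under the head, and drawn towards the neck it lets the near bar clear the head. Any yaw will do. Clutter stands 80 mm or more beyond.
Not all that is in view belongs to the job. Leave any orange, purple or red look-alike of the eye_plate alone.

How it is judged:
By the outcome, as a careful person would: the job done as asked, in the order asked, and still so for the second after the job is handed in, with the robot touching nothing.
It also fails if it takes over 40 s, if anything falls off the work surface, if the arm or the gripper's body presses on something with over 40 N, if the wrist force passes 120 N, or if a joint passes its speed limit or range.

ROBOT

A 6-joint arm with a two-finger parallel gripper is mounted at the origin on the work surface. World frame = base frame: x ahead of the robot, y to its left, z up, the work surface at z = 0. Lengths are in mm, angles in rad, forces in N, time in s.
With the tool pointing down it reaches from about 350 to 775 mm from the base axis. Payload 7.3 kg.
Tool frame: the origin (TCP) lies between the finger pads; the fingertips stand 25 mm ahead of it and the grasp point (between the pads) lies 6 mm ahead of it; z points along the fingers, y is the direction in which the jaws open and shut (so a half turn about z gives the same grasp; the last joint's range is limited). The gripper opens to 92 mm and grips with 3 to 60 N. Pads are 19 mm wide; open, the fingers measure 130 mm over their backs; the gripper's body (75 mm by 190 mm) begins 47 mm behind the grasp point.
Start: joints at [-1.453, 0.342, 1.524, -0, 1.275, -0.146], TCP at [136.916, -506.85, 251.741] pointing down, gripper open.
Joint ranges: [-2.53, 2.53], [-0.77, 2.02], [0.04, 2.7], [-1, 4.14], [0.28, 2.66], [-3.11, 3.11]. Speed limits (rad/s): [2.57, 2.57, 3.14, 3.14, 3.14, 3.14].

INTERFACE

Orientations are given as [roll, pitch, yaw] about the fixed x, y, z axes, in that order (R = Rz(yaw) Ry(pitch) Rx(roll)).
In Python, from plant import get_obs, capture, calibration, close_job gives the robot as it stands. The module is installed in compiled form; this text tells all that it offers.
- The arm moves only by the shell command python3 -m jog 'ROWS'. ROWS is JSON, one flat list of numbers, 5 for each row, row after row: the closure, from 0 (fully open) to 1 (shut), then the shift along the tool's x, y, z in mm, then the turn about the tool's z in degrees. In form: [fingers, tx, ty, tz, yaw, fingers, tx, ty, tz, yaw, ...]. A call has 1 to 5 rows; each row shifts and turns the pose as measured when the row begins, along the tool's axes as they then stand; what a row does not reach is not made up. A row lasts 1/10 s, in which the tool goes at most 50 mm and 8.59 degrees, less where a joint would pass 70% of its speed; a pose out of reach is approached as far as the arm can. A call is refused whole if a number of a shift passes 50 or a number of a turn 8.59, either way. A call with a gripper value outside its range is refused whole. The fingers move at their own pace and stop on an object; the grip force is fixed at half the most. Time passes only in rows, so rows that do not move let the fingers close. It gives the time, the measured TCP pose, the force and the opening at its end, in the units of the state.
- get_obs(): the state, without advancing time (a new reading comes with each control period).
- capture(name): name is "scene" or "top" or "wrist"; returns (picture, depth): 420x560x3 uint8, red, green, blue; 420x560 float32, mm along the optical axis (not along the pixel's ray), 0 where there is no reading.
- calibration(name): a dict with "fovy" (degrees; the focal length in pixels is half the picture's height over the tangent of half this angle, whatever the lens; pixels are square), "cx", "cy" (the principal point, pixels), "R" (3x3) and "t" (3): a world point X has camera coordinates R X + t. Camera axes: x right, y down, z forward; pixel columns grow to the right and rows downward; lengths in mm; the calibration is good to about 2 mm. A picture is of the moment at which its call begins: read the wrist's pose just before it. calibration takes no time and is no camera call; for the wrist camera it gives the pose at the moment of the call.
- close_job(): hands the job in, once; it reports no verdict.
The state is a dict: "time": time; "joint_positions": joint angles; "dq": joint speeds; "tau": joint torques, N m; "tool_pos": TCP position; "tcp_rot": TCP orientation; "contact_force": force on the tool from outside, world axes, zero at the start; "moment": the same for the moment, N m; "grip_width": finger opening in mm.
Only numpy, scipy, OpenCV 4.12 (cv2) and the standard library are available. Lean on these libraries where they do the work, as an engineer would, in place of code of your own. Each camera call takes 0.05 s, during which the arm holds its last target.

## Working session

There is one attempt and no reset: what is moved stays moved. The work goes in short steps, Python scripts to look and compute and a shell command to move; the robot and the scene stay as the last step left them, time stands still between calls to the robot, and variables do not carry over. Pictures are saved under pics/ and viewed, and the job is handed in when it is done.

```bash
mkdir -p pics
cat > h.py <<'E'
import numpy as np,cv2
from plant import get_obs,capture,calibration
def snap(n,tag):
    c=calibration(n); p,d=capture(n); cv2.imwrite(f'pics/{tag}.png',p[:,:,::-1]); np.savez(f'pics/{tag}.npz',p=p,d=d,**{k:np.array(v) for k,v in c.items()}); return p,d,c
def load(tag):
    z=np.load(f'pics/{tag}.npz'); return z['p'],z['d'],z
def f(c): return 210/np.tan(np.radians(float(c['fovy']))/2)
def ray(c,u,v,z):
    R=np.array(c['R']);t=np.array(c['t']);F=f(c)
    d=R.T@np.array([(u-c['cx'])/F,(v-c['cy'])/F,1]);o=-R.T@t
    return o+d*(z-o[2])/d[2]
def cloud(d,c):
    F=f(c);v,u=np.mgrid[:d.shape[0],:d.shape[1]]
    P=np.stack([(u-c['cx'])/F*d,(v-c['cy'])/F*d,d],-1)
    return (P-np.array(c['t']))@np.array(c['R'])
E
python3 - <<'E'
from h import *
print(get_obs())
for n in('scene','top'):
    p,d,c=snap(n,n+'0'); print(c)
E
```

```text
{'time': 0.0, 'joint_positions': array([-1.45299138e+00,  3.42713566e-01,  1.52502631e+00, -2.64271677e-05,
        1.27534621e+00, -1.45996633e-01]), 'dq': array([-0.00124485, -0.00263823,  0.00036971,  0.00143101, -0.00033727,
       -0.00114586]), 'tau': array([-4.38348679e-04, -4.31243920e+01, -2.44222856e+01,  7.18801282e-02,
        5.60044439e-02, -1.52467323e-04]), 'tool_pos': array([ 136.86830693, -506.47273908,  251.04642304]), 'tcp_rot': array([-3.14011143e+00, -1.92260254e-04,  2.63809151e-01]), 'contact_force': array([-0.02825874, -0.04904646, -0.3281581 ]), 'moment': array([-0.05691314, -0.03529754,  0.01544095]), 'grip_width': 91.65362552319486}
{'fovy': 52.02637237053282, 'cx': 284.43149632888, 'cy': 202.38060907035327, 'R': array([[ 0.41873346,  0.90798737, -0.01487324],
       [ 0.69141844, -0.32939164, -0.64299431],
       [-0.58872984,  0.2589596 , -0.76572652]]), 't': array([-259.2356208 , -299.54369212, 1508.08856497])}
{'fovy': 42.915407799671, 'cx': 277.800394434304, 'cy': 208.7193502028744, 'R': array([[ 0.00253716, -0.99996125, -0.00842945],
       [-0.99474007, -0.00166055, -0.10241797],
       [ 0.1024    ,  0.00864496, -0.99470574]]), 't': array([  63.30447908,  533.47859332, 1396.95073983])}
```

View pics/scene0.png

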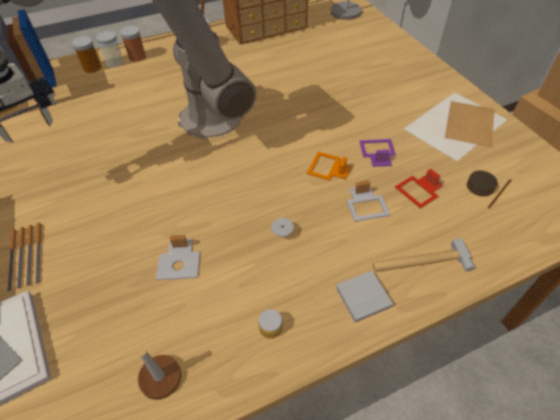

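View pics/top0.png

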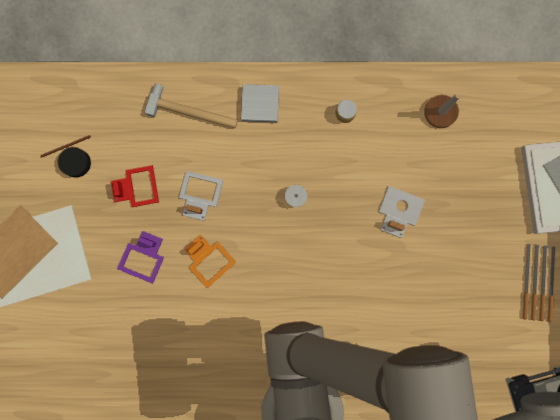

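The eye plate is at top-view (200,192), with its wooden block at (194,210). The stud head is at (296,196) and the hole plate at (401,207). Next I measure them.

Run:
```python
from h import *
p,d,c=load('top0')
im=cv2.resize(p[150:250,160:330,::-1],None,fx=4.6,fy=4.6,interpolation=cv2.INTER_CUBIC);cv2.imwrite('pics/topz.png',im)
W=cloud(d,c)
hsv=cv2.cvtColor(p,cv2.COLOR_RGB2HSV)
# table height check
print('table',W[230:240,300:320,2].mean(), 'stud top',W[192:200,290:302].reshape(-1,3).mean(0))
# eye plate grey mask
grey=((hsv[...,1]<60)&(hsv[...,2]>110)).astype(np.uint8)
for name,(u0,u1,v0,v1),z in(('eye',(172,230,165,225),6),('stud',(275,318,178,215),35),('hole',(370,430,180,240),6)):
    m=np.zeros_like(grey);m[v0:v1,u0:u1]=grey[v0:v1,u0:u1]
    n,l,s,ce=cv2.connectedComponentsWithStats(m);k=1+s[1:,4].argmax()
    vv,uu=np.where(l==k)
    P=np.array([ray(c,u,v,z) for u,v in zip(uu,vv)])
    r=cv2.minAreaRect(P[:,:2].astype(np.float32));print(name,len(uu),P.min(0),P.max(0),P.mean(0),r)
    print(' depthz',np.median(W[vv,uu,2]))
    # inner hole
    cs,h=cv2.findContours((l==k).astype(np.uint8),cv2.RETR_CCOMP,cv2.CHAIN_APPROX_NONE)
    for q,hh in zip(cs,h[0]):
        if hh[3]>=0 and len(q)>15:
            Q=np.array([ray(c,u,v,z)[:2] for u,v in q[:,0]],np.float32);print(' hole',cv2.minAreaRect(Q))
# wood block by height
for (u0,u1,v0,v1) in((172,230,190,225),):
    w=W[v0:v1,u0:u1].reshape(-1,3);q=w[(w[:,2]>38)&(w[:,2]<55)];print('block',len(q),q.mean(0),cv2.minAreaRect(q[:,:2].astype(np.float32)))
```

```text
table 7.019849721455774 stud top [568.04132728  17.38818692  34.69385256]
eye 795 [504.5660753  216.74977921   6.        ] [638.71818496 333.32351529   6.        ] [572.12475361 278.20713871   6.        ] ((569.7615966796875, 279.92169189453125), (105.37165069580078, 120.29385375976562), 76.10424041748047)
 depthz 5.627610976828864
 hole ((590.8298950195312, 274.6368103027344), (83.89775848388672, 55.75031280517578), 76.02436828613281)
stud 382 [539.90940084 -10.5373528   35.        ] [596.20295137  45.31855167  35.        ] [568.09887531  17.31171172  35.        ] ((568.0546264648438, 17.379806518554688), (56.27496337890625, 55.855960845947266), 0.06630395352840424)
 depthz 34.42988216007056
hole 1245 [ 459.72058875 -330.87772697    6.        ] [ 598.07423267 -208.81878978    6.        ] [ 534.10688113 -265.15510233    6.        ] ((525.0350952148438, -261.75469970703125), (104.59835052490234, 120.65109252929688), 68.26663970947266)
 depthz 5.843672831925573
 hole ((545.5789794921875, -269.14837646484375), (32.268367767333984, 31.00814437866211), 44.253257751464844)
block 85 [532.84201941 289.01967426  45.01118285] ((532.9971923828125, 289.3033142089844), (40.466609954833984, 14.253229141235352), 76.58836364746094)
```

View pics/topz.png

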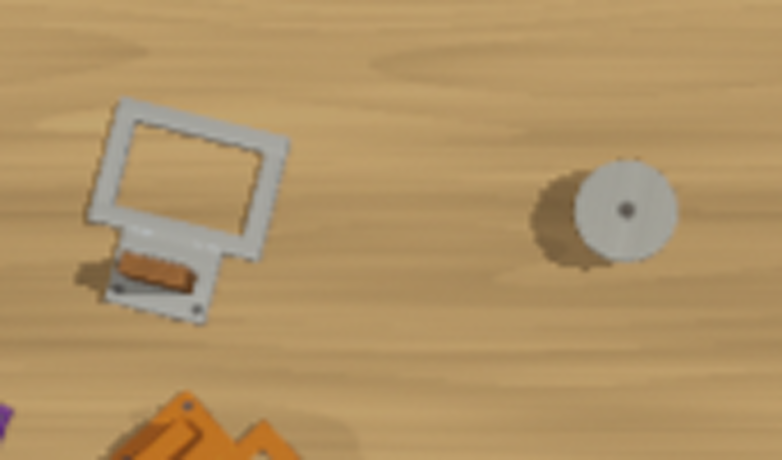

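```bash
cat > to.py <<'E'
import sys
from h import *
from scipy.spatial.transform import Rotation as Ro
o=get_obs();R=Ro.from_euler('xyz',o['tcp_rot']).as_matrix()
print(round(o['time'],2),o['tool_pos'].round(1),o['tcp_rot'].round(4),'F',o['contact_force'].round(1),'M',o['moment'].round(2),'w',round(o['grip_width'],1))
if len(sys.argv)>3:
    T=np.array([float(x) for x in sys.argv[1:4]]);print('tool shift',(R.T@(T-o['tool_pos'])).round(1))
if len(sys.argv)>4: print('turn deg',round(np.degrees(o['tcp_rot'][2]-float(sys.argv[4])),2))
E
python3 -m jog '[0,50,0,0,7.25, 0,50,0,0,7.25, 0,50,0,0,7.25, 0,50,0,0,7.25, 0,50,0,0,0]'; python3 to.py 533 289.2 120 -0.244
```

```text
time: 0.6
tool_pos: [380.6, -505.2, 249.6]
tcp_rot: [-3.138, 0.004, -0.27]
contact_force: [0.0, -1.6, 1.1]
grip_width: 91.9
0.6 [ 380.6 -505.2  249.6] [-3.1385  0.0045 -0.27  ] F [ 0.  -1.6  1.1] M [ 0.04  0.03 -0.03] w 91.9
tool shift [ -64.4 -805.9  132.4]
turn deg -1.49
```

```bash
for i in 1; do python3 -m jog '[0,-4,-49,0,0, 0,-4,-49,0,0, 0,-4,-49,0,0, 0,-4,-49,0,0, 0,-4,-49,0,0]'; python3 -m jog '[0,-4,-49,0,0, 0,-4,-49,0,0, 0,-4,-49,0,0, 0,-4,-49,0,0, 0,-4,-49,0,0]'; done; python3 to.py 533 289.2 120 -0.244
```

```text
time: 1.1
tool_pos: [433.7, -265.7, 237.6]
tcp_rot: [-3.131, 0.015, -0.271]
contact_force: [1.7, 0.3, 0.8]
grip_width: 91.6
time: 1.6
tool_pos: [478.3, -19.8, 239.4]
tcp_rot: [-3.13, 0.018, -0.273]
contact_force: [-0.1, 0.5, 0.6]
grip_width: 91.8
1.6 [478.3 -19.8 239.4] [-3.1297  0.0176 -0.2728] F [-0.1  0.5  0.6] M [ 0.02 -0.03 -0.01] w 91.8
tool shift [ -28.5 -310.8  123.6]
turn deg -1.65
```

```bash
python3 -m jog '[0,-5,-49,0,-0.4, 0,-5,-49,0,-0.4, 0,-5,-49,0,-0.4, 0,-5,-49,0,-0.4, 0,-5,-49,10,0]'; python3 to.py 533 289.2 120 -0.244
```

```text
time: 2.1
tool_pos: [515.3, 227.0, 233.2]
tcp_rot: [-3.129, 0.017, -0.244]
contact_force: [1.3, -1.4, 0.7]
grip_width: 91.9
2.1 [515.3 227.  233.2] [-3.129   0.0168 -0.2436] F [ 1.3 -1.4  0.7] M [-0.03 -0.07 -0.01] w 91.9
tool shift [  4.  -63.2 113.9]
turn deg 0.02
```

```bash
python3 -m jog '[0,0,-40,30,0, 0,0,-10,30,0, 0,0,0,0,0, 0,0,0,0,0]'; python3 to.py 533 289.2 120 -0.244
```

```text
time: 2.5
tool_pos: [524.9, 283.6, 171.1]
tcp_rot: [-3.129, 0.019, -0.235]
contact_force: [-0.6, -0.2, 0.7]
grip_width: 91.7
2.5 [524.9 283.6 171.1] [-3.1292  0.0188 -0.2353] F [-0.6 -0.2  0.7] M [ 0.02  0.01 -0.  ] w 91.7
tool shift [ 7.5 -6.7 51.1]
turn deg 0.5
```

```bash
python3 -m jog '[0,7,-6,20,0.5, 0,0,0,10,0, 0,0,0,0,0]'
python3 - <<'E'
from h import *
p,d,c=snap('wrist','w1')
E
python3 to.py 533 289.2 42 -0.244
```

```text
time: 2.8
tool_pos: [534.3, 285.7, 144.5]
tcp_rot: [-3.128, 0.015, -0.247]
contact_force: [-0.3, 0.4, -0.3]
grip_width: 91.8
2.85 [534.7 285.8 145.3] [-3.1268  0.0141 -0.2472] F [-0.3 -1.2 -0.2] M [-0.01 -0.02 -0.01] w 92.2
tool shift [ -1.   -1.4 103.4]
turn deg -0.18
```

View pics/w1.png

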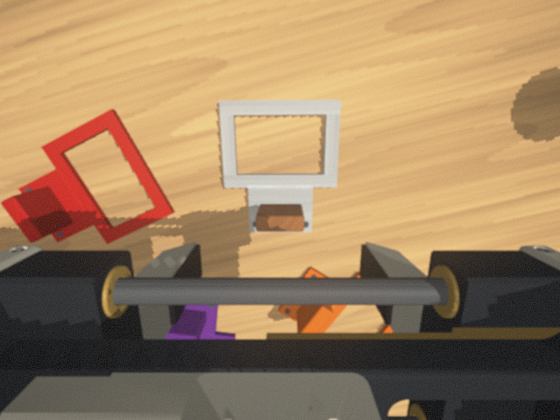

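The wrist view shows the eye plate centred and square to the jaws, with its eye at (280,145) and its block at (280,217). I'll descend.

```bash
python3 -m jog '[0,-0.5,-0.5,40,0, 0,-0.5,-0.5,35,0, 0,0,0,15,0, 0,0,0,0,0]'; python3 to.py 533 289.2 42 -0.244
```

```text
time: 3.25
tool_pos: [537.0, 287.4, 60.5]
tcp_rot: [-3.12, 0.004, -0.25]
contact_force: [0.8, -0.1, 0.5]
grip_width: 91.7
3.25 [537.  287.4  60.5] [-3.1202  0.0041 -0.2499] F [ 0.8 -0.1  0.5] M [-0.01  0.02 -0.05] w 91.7
tool shift [-4.3 -0.4 18.6]
turn deg -0.34
```

```bash
python3 -m jog '[0,-4,-0.5,10,0, 0,-1,0,9,0, 0,0,0,0,0]'; python3 to.py 533 289.2 42 -0.244
```

```text
time: 3.55
tool_pos: [534.0, 289.6, 44.4]
tcp_rot: [-3.117, -0.001, -0.251]
contact_force: [-0.1, 0.0, -0.0]
grip_width: 91.9
3.55 [534.  289.6  44.4] [-3.1169e+00 -6.0000e-04 -2.5080e-01] F [-0.1  0.  -0. ] M [0.08 0.05 0.  ] w 91.9
tool shift [-0.8  0.7  2.4]
turn deg -0.39
```

```bash
python3 -m jog '[0.58,0,0,2,0, 0.58,0,0,0,0, 0.58,0,0,0,0,0.58,0,0,0,0]'; python3 -m jog '[0.58,0,0,0,0, 0.58,0,0,0,0]'; python3 to.py
```

```text
time: 3.95
tool_pos: [535.1, 290.1, 44.2]
tcp_rot: [-3.115, -0.004, -0.251]
contact_force: [-0.2, -0.4, 1.2]
grip_width: 64.0
time: 4.15
tool_pos: [535.3, 290.2, 44.6]
tcp_rot: [-3.115, -0.004, -0.251]
contact_force: [1.0, -0.7, -0.1]
grip_width: 48.7
4.15 [535.3 290.2  44.6] [-3.1145 -0.0041 -0.2506] F [ 1.  -0.7 -0.1] M [0.06 0.05 0.02] w 48.7
```

```bash
python3 -m jog '[0.58,-2,0,2,0, 0.58,0,0,0,0, 0.58,0,0,0,0]'; python3 to.py
```

```text
time: 4.45
tool_pos: [533.4, 290.6, 42.7]
tcp_rot: [-3.115, -0.004, -0.251]
contact_force: [0.0, -0.3, 0.7]
grip_width: 40.0
4.45 [533.4 290.6  42.7] [-3.1147 -0.0044 -0.2505] F [ 0.  -0.3  0.7] M [-0.09 -0.06  0.05] w 40.0
```

Contact at 40.0 mm, which matches the block. I'll lift gently and see whether the plate droops in the grip.

```bash
python3 -m jog '[0.58,0,0,-15,0, 0.58,0,0,-15,0, 0.58,0,0,-15,0,0.58,0,0,-15,0,0.58,0,0,0,0]'; python3 to.py
python3 - <<'E'
from h import *
snap('wrist','w2');snap('scene','s2')
p=cv2.imread('pics/s2.png');cv2.imwrite('pics/s2z.png',cv2.resize(p[120:270,260:460],None,fx=4,fy=4))
E
```

```text
time: 4.95
tool_pos: [532.0, 289.2, 106.9]
tcp_rot: [-3.115, -0.003, -0.251]
contact_force: [0.4, 0.5, -0.6]
grip_width: 39.9
4.95 [532.  289.2 106.9] [-3.1153e+00 -2.5000e-03 -2.5050e-01] F [ 0.4  0.5 -0.6] M [ 0.1   0.07 -0.02] w 39.9
```

View pics/w2.png

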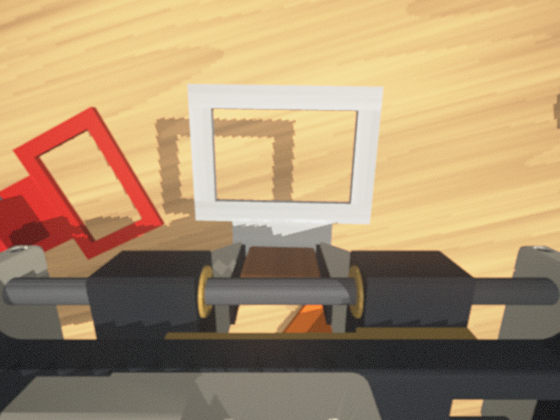

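View pics/s2z.png

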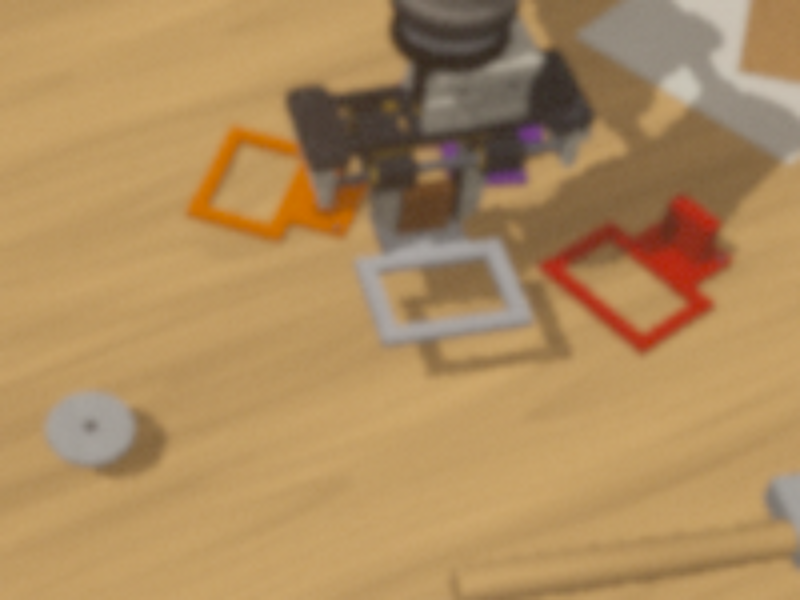

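```bash
cat > tilt.py <<'E'
import sys
from h import *
# tilt from depth cloud: eye plate points (above bench) in the wrist view
def tilt(tag):
    p,d,c=load(tag);W=cloud(d,c);hsv=cv2.cvtColor(p,cv2.COLOR_RGB2HSV)
    m=(hsv[...,1]<50)&(hsv[...,2]>120)&(d>0)
    m[235:]=False; m=cv2.erode(m.astype(np.uint8),np.ones((3,3)))>0
    n,l,s,_=cv2.connectedComponentsWithStats(m.astype(np.uint8));k=1+s[1:,4].argmax()
    q=W[l==k];ce=q.mean(0);_,S,V=np.linalg.svd(q-ce,full_matrices=False);nrm=V[2]*np.sign(V[2,2])
    r=(q-ce)@nrm;
    o=get_obs();y=o['tcp_rot'][2];hx=np.array([np.cos(y),np.sin(y)]);hy=np.array([-np.sin(y),np.cos(y)])
    print('n',len(q),'normal',nrm.round(3),'pitch down deg',np.degrees(np.arctan2(nrm[:2]@hx,nrm[2])).round(1),'side',np.degrees(np.arctan2(nrm[:2]@hy,nrm[2])).round(1),'rms',r.std().round(2))
    a=(q[:,:2]-o['tool_pos'][:2])@hx;b=(q[:,:2]-o['tool_pos'][:2])@hy
    i=a>a.max()-3;j=a<a.min()+3
    print('rel TCP fwd',a.min().round(1),a.max().round(1),'lat',b.min().round(1),b.max().round(1),'z far',np.median(q[i,2]).round(1),'z near',np.median(q[j,2]).round(1))
tilt(sys.argv[1])
E
python3 tilt.py w2
```

```text
n 12235 normal [ 0.004 -0.005  1.   ] pitch down deg 0.3 side -0.2 rms 0.65
rel TCP fwd 11.0 95.1 lat -52.3 52.1 z far 69.9 z near 70.3
```

The grip holds the plate rigidly level. I'll go lower and loosen the grip a little to let the plate droop.

```bash
python3 -m jog '[0.58,0,0,18,0, 0.58,0,0,15,0, 0.57,0,0,10,0,0.57,0,0,0,0,0.57,0,0,0,0]'; python3 -m jog '[0.567,0,0,0,0,0.567,0,0,0,0]'
python3 - <<'E'
from h import *
snap('wrist','w3')
E
python3 tilt.py w3; python3 to.py
```

```text
time: 5.55
tool_pos: [529.4, 289.2, 57.4]
tcp_rot: [-3.12, 0.005, -0.251]
contact_force: [0.2, -0.0, -1.1]
grip_width: 40.0
time: 5.75
tool_pos: [529.6, 289.3, 58.0]
tcp_rot: [-3.12, 0.004, -0.251]
contact_force: [-0.5, 0.4, -0.8]
grip_width: 40.0
n 12210 normal [ 0.012 -0.003  1.   ] pitch down deg 0.7 side 0.0 rms 0.65
rel TCP fwd 9.7 93.8 lat -53.2 51.3 z far 20.3 z near 21.3
5.8 [529.7 289.3  58.1] [-3.1198  0.004  -0.2506] F [-0.5  0.6 -1.7] M [0.03 0.06 0.01] w 40.3
```

```bash
python3 -m jog '[0.564,0,0,0,0,0.564,0,0,0,0]'
python3 - <<'E'
from h import *
snap('wrist','w4')
E
python3 tilt.py w4;  python3 -m jog '[0.561,0,0,0,0,0.561,0,0,0,0]'
python3 - <<'E'
from h import *
snap('wrist','w5')
E
python3 tilt.py w5; python3 to.py
```

```text
time: 6.0
tool_pos: [530.1, 289.5, 58.9]
tcp_rot: [-3.119, 0.003, -0.251]
contact_force: [0.3, 0.3, -1.5]
grip_width: 40.0
n 12190 normal [ 0.014 -0.003  1.   ] pitch down deg 0.8 side 0.0 rms 0.65
rel TCP fwd 9.9 93.4 lat -53.0 51.3 z far 21.1 z near 22.2
time: 6.25
tool_pos: [530.3, 289.6, 59.3]
tcp_rot: [-3.118, 0.002, -0.251]
contact_force: [0.4, 0.5, -0.3]
grip_width: 40.3
n 10440 normal [-0.001 -0.     1.   ] pitch down deg -0.0 side -0.0 rms 0.65
rel TCP fwd 3.6 92.2 lat -50.9 53.7 z far 6.1 z near 6.0
6.3 [530.3 289.6  59.3] [-3.1184e+00  2.1000e-03 -2.5060e-01] F [ 0.3 -0.2 -0.4] M [ 0.02  0.01 -0.02] w 40.1
```

At 0.561 the plate slipped down flat (6 mm top, still in place), and at 0.564 it held. I'll re-grip lower at an intermediate, very light closure.

```bash
python3 -m jog '[0.555,0,0,10,0,0.555,0,0,7,0,0.555,0,0,0,0]';python3 -m jog '[0.5625,2,0,0,0,0.5625,0,0,0,0,0.5625,0,0,0,0,0.5625,0,0,-10,0,0.5625,0,0,-10,0]'
python3 - <<'E'
from h import *
snap('wrist','w6')
E
python3 tilt.py w6; python3 to.py
```

```text
time: 6.6
tool_pos: [530.7, 290.1, 41.3]
tcp_rot: [-3.118, 0.001, -0.251]
contact_force: [-0.1, 0.3, -0.3]
grip_width: 41.5
time: 7.1
tool_pos: [531.5, 288.8, 60.8]
tcp_rot: [-3.12, 0.005, -0.25]
contact_force: [0.9, -0.7, -0.7]
grip_width: 40.5
n 10207 normal [ 0.088 -0.04   0.995] pitch down deg 5.5 side -1.0 rms 0.65
rel TCP fwd 5.7 88.2 lat -50.9 54.1 z far 6.9 z near 14.6
7.15 [532.3 289.1  62.6] [-3.1186e+00  2.9000e-03 -2.5050e-01] F [0.1 0.2 0.4] M [ 0.07 -0.03 -0.02] w 40.2
```

The plate is pivoting, with its far edge on the bench and a pitch of 5.5°. I'll use a slightly firmer grip and keep lifting.

```bash
python3 -m jog '[0.563,0,0,-8,0,0.563,0,0,-8,0]'
python3 - <<'E'
from h import *
snap('wrist','w7')
E
python3 tilt.py w7; python3 to.py
```

```text
time: 7.35
tool_pos: [532.3, 288.7, 80.2]
tcp_rot: [-3.118, 0.002, -0.25]
contact_force: [-0.2, 0.8, 0.1]
grip_width: 39.7
n 8701 normal [-0.001 -0.001  1.   ] pitch down deg -0.0 side -0.0 rms 0.66
rel TCP fwd -4.4 87.3 lat -51.4 52.8 z far 6.1 z near 6.0
7.4 [533.  289.   81.6] [-3.117e+00  5.000e-04 -2.505e-01] F [-0.5  0.5  0.8] M [ 0.05 -0.09  0.  ] w 40.4
```

It slid out and lies flat again, 8 mm nearer the robot. I'll re-grip lower with a slightly firmer hold.

```bash
python3 -m jog '[0.53,-8,0,0,0,0.53,0,0,22,0,0.53,0,0,20,0,0.53,0,0,0,0]';python3 to.py
python3 - <<'E'
from h import *
snap('wrist','w8')
E
python3 tilt.py w8
```

```text
time: 7.8
tool_pos: [526.1, 293.2, 43.0]
tcp_rot: [-3.113, -0.006, -0.25]
contact_force: [-0.1, 0.2, -0.1]
grip_width: 43.2
7.8 [526.1 293.2  43. ] [-3.1129 -0.0057 -0.2502] F [-0.1  0.2 -0.1] M [ 0.05  0.09 -0.02] w 43.2
n 12308 normal [-0.001 -0.001  1.   ] pitch down deg -0.0 side -0.1 rms 0.65
rel TCP fwd 9.4 93.8 lat -52.8 51.2 z far 6.1 z near 6.1
```

```bash
python3 -m jog '[0.55,-1,0,7,0,0.564,0,0,0,0,0.564,0,0,0,0,0.564,0,0,0,0,0.564,0,0,0,0]';python3 -m jog '[0.5635,0,0,-12,0,0.5635,0,0,-12,0]'
python3 - <<'E'
from h import *
snap('wrist','w9')
E
python3 tilt.py w9;python3 to.py
```

```text
time: 8.35
tool_pos: [526.1, 294.4, 38.6]
tcp_rot: [-3.111, -0.009, -0.25]
contact_force: [0.6, -0.6, -1.6]
grip_width: 40.1
time: 8.55
tool_pos: [524.9, 293.4, 62.7]
tcp_rot: [-3.112, -0.006, -0.25]
contact_force: [0.2, -0.1, -2.4]
grip_width: 40.4
n 10812 normal [ 0.011 -0.017  1.   ] pitch down deg 0.8 side -0.8 rms 0.65
rel TCP fwd 2.9 93.0 lat -51.3 55.1 z far 6.7 z near 8.0
8.6 [525.8 293.7  64.9] [-3.1105 -0.0088 -0.25  ] F [-0.2  1.2  1.3] M [-0.01  0.02 -0.06] w 40.2
```

Sliding beats pivoting with a light grip, so I'll change method. I'll grip firmly and use the stud head as the stop: slide the far bar under the head from the robot's side, then lift the handle so the head presses the far bar down and tilts the plate.

```bash
python3 -m jog '[0.53,-2,0,12,0,0.53,0,0,12,0,0.53,0,0,0,0,0.65,0,0,0,0,0.65,0,0,0,0]';python3 -m jog '[0.65,0,0,0,0,0.65,0,0,0,0]';  python3 - <<'E'
from h import *
snap('wrist','w10')
E
python3 tilt.py w10;python3 to.py
```

```text
time: 9.1
tool_pos: [525.0, 295.3, 41.0]
tcp_rot: [-3.109, -0.012, -0.25]
contact_force: [-0.8, -0.2, 5.8]
grip_width: 40.0
time: 9.3
tool_pos: [525.0, 295.3, 41.1]
tcp_rot: [-3.109, -0.011, -0.25]
contact_force: [-0.5, 0.1, 1.4]
grip_width: 40.2
n 12669 normal [-0.003 -0.004  1.   ] pitch down deg -0.1 side -0.3 rms 0.66
rel TCP fwd 10.7 95.0 lat -51.4 52.2 z far 6.4 z near 6.2
9.35 [525.  295.3  41.1] [-3.1091 -0.0114 -0.2497] F [-1.  -0.4  2.5] M [-0.13  0.12  0.02] w 40.0
```

```bash
python3 -m jog '[0.65,0,0,-20,0,0.65,0,0,-30,0,0.65,0,0,-25,0]'; python3 to.py 416.3 56.1 125 -0.25
```

```text
time: 9.65
tool_pos: [520.6, 291.9, 112.2]
tcp_rot: [-3.116, -0.001, -0.25]
contact_force: [0.4, 0.5, -1.7]
grip_width: 40.1
9.65 [520.6 291.9 112.2] [-3.1159e+00 -1.5000e-03 -2.4990e-01] F [ 0.4  0.5 -1.7] M [ 0.03  0.05 -0.02] w 40.1
tool shift [-42.7 253.8 -19.4]
turn deg 0.01
```

```bash
python3 -m jog '[0.65,-6,30,-4,0,0.65,-6,40,-3,0,0.65,-6,40,-3,0,0.65,-6,40,-3,0,0.65,-6,40,-3,0]';python3 -m jog '[0.65,-6,40,-2,0,0.65,-6,22,0,0,0.65,0,0,0,0,0.65,0,0,0,0]'; python3 to.py 416.3 56.1 48 -0.25;python3 - <<'E'
from h import *
snap('wrist','w11')
E
python3 tilt.py w11
```

```text
time: 10.15
tool_pos: [444.9, 114.1, 124.7]
tcp_rot: [-3.11, -0.009, -0.243]
contact_force: [1.0, -1.6, -2.0]
grip_width: 39.9
time: 10.55
tool_pos: [414.5, 51.6, 124.1]
tcp_rot: [-3.111, -0.007, -0.249]
contact_force: [0.2, 0.3, -1.1]
grip_width: 39.9
10.55 [414.5  51.6 124.1] [-3.111  -0.0066 -0.249 ] F [ 0.2  0.3 -1.1] M [ 0.07  0.01 -0.05] w 39.9
tool shift [ 0.1 -2.5 76.2]
turn deg 0.06
n 12547 normal [ 0.006 -0.006  1.   ] pitch down deg 0.4 side -0.3 rms 0.66
rel TCP fwd 10.9 94.8 lat -51.6 52.1 z far 88.5 z near 89.2
```

View pics/w11.png

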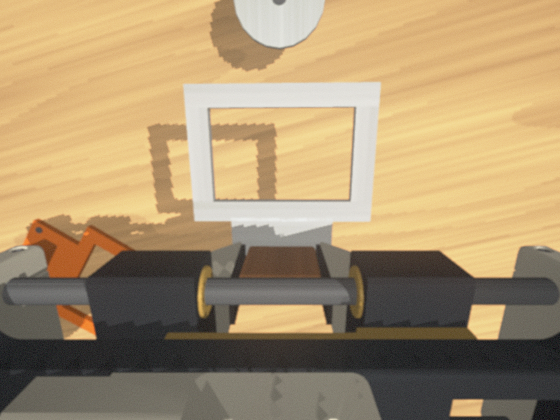

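The stud head is centred ahead at (280,10) and the plate is level in the grip. I'll lower it and slide the far bar under the head.

```bash
python3 -m jog '[0.65,0,-1,30,0,0.65,0,-1,30,0,0.65,0,0,14,0,0.65,0,0,0,0,0.65,0,0,0,0]'; python3 to.py 464.7 43.8 49 -0.25
```

```text
time: 11.1
tool_pos: [420.3, 59.9, 48.2]
tcp_rot: [-3.11, -0.012, -0.242]
contact_force: [-0.3, 0.0, -0.9]
grip_width: 39.9
11.1 [420.3  59.9  48.2] [-3.1096 -0.0116 -0.2423] F [-0.3  0.  -0.9] M [ 0.05  0.02 -0.04] w 39.9
tool shift [47.   5.  -0.4]
turn deg 0.44
```

```bash
python3 -m jog '[0.65,15,2,0,0,0.65,15,2,0,0,0.65,12,1,0,0,0.65,3,0,0,0,0.65,0,0,0,0]'; python3 to.py 464.7 43.8 49 -0.25;python3 - <<'E'
from h import *
snap('wrist','w12')
E
python3 tilt.py w12
```

```text
time: 11.6
tool_pos: [466.7, 46.0, 52.5]
tcp_rot: [-3.108, -0.017, -0.239]
contact_force: [-0.2, -0.3, -2.1]
grip_width: 40.1
11.6 [466.7  46.   52.5] [-3.1083 -0.0174 -0.2385] F [-0.2 -0.3 -2.1] M [0.03 0.09 0.02] w 40.1
tool shift [-1.5  2.7  3.4]
turn deg 0.66
n 22995 normal [-0.193  0.062  0.979] pitch down deg -11.7 side 0.8 rms 5.16
rel TCP fwd 11.2 127.5 lat -51.3 52.6 z far 35.1 z near 17.7
```

View pics/w12.png

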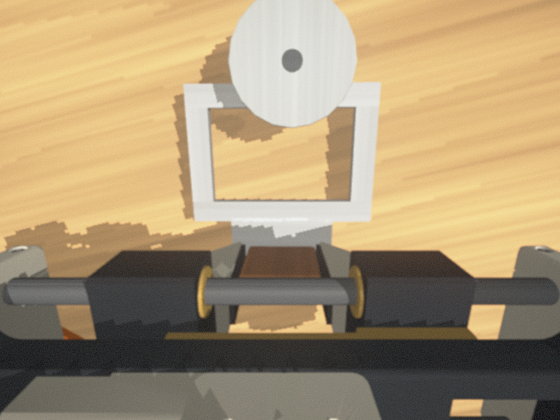

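The far bar is under the head and nothing is touching. I'll lift along an arc so the head tips the plate.

```bash
python3 -m jog '[0.65,0,0.5,-12,0,0.65,3,0,-7,0,0.65,3,0,-7,0]'; python3 to.py;python3 - <<'E'
from h import *
snap('wrist','w13')
E
```

```text
time: 11.95
tool_pos: [469.0, 44.3, 78.6]
tcp_rot: [-3.109, -0.013, -0.237]
contact_force: [2.3, 0.1, -7.2]
grip_width: 39.6
11.95 [469.   44.3  78.6] [-3.109  -0.0128 -0.2374] F [ 2.3  0.1 -7.2] M [-0.01 -0.09  0.01] w 39.6
```

View pics/w13.png

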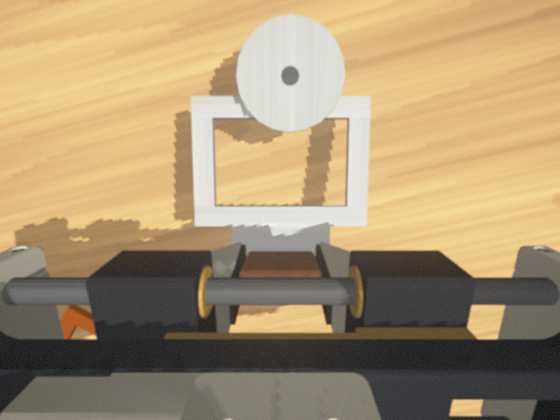

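It is tilting (far bar narrower in view, 6–7 N down on the tool). I'll continue the arc.

```bash
python3 -m jog '[0.65,4.3,0,-6.5,0,0.65,4.5,0,-6.5,0,0.65,5.5,0,-5.6,0,0.65,5.5,0,-5.6,0]'; python3 to.py;python3 - <<'E'
from h import *
snap('wrist','w14')
E
```

```text
time: 12.4
tool_pos: [487.1, 39.0, 104.2]
tcp_rot: [-3.11, -0.007, -0.237]
contact_force: [0.9, 0.7, -7.1]
grip_width: 39.9
12.4 [487.1  39.  104.2] [-3.1096 -0.0072 -0.2369] F [ 0.9  0.7 -7.1] M [ 0.1   0.23 -0.03] w 39.9
```

View pics/w14.png

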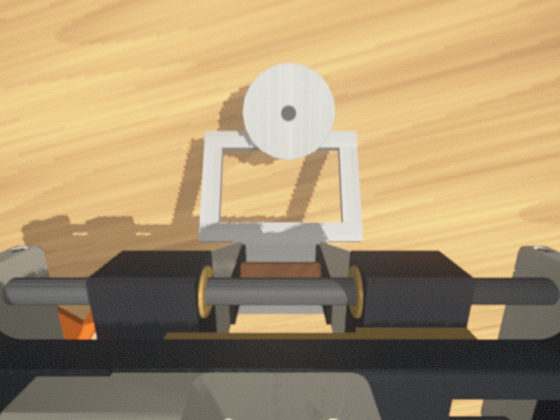

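```bash
cat > tilt2.py <<'E'
import sys
from h import *
# plane + extents of the tilted plate; drops stud-head points (fixed axis S)
def run(tag,S=np.array([568,17.4])):
    p,d,c=load(tag);W=cloud(d,c);hsv=cv2.cvtColor(p,cv2.COLOR_RGB2HSV)
    m=(hsv[...,1]<50)&(hsv[...,2]>110)&(d>0);m[243:]=False
    m&=~((np.hypot(W[...,0]-S[0],W[...,1]-S[1])<33)&(abs(W[...,2]-35)<4))
    m=cv2.erode(m.astype(np.uint8),np.ones((3,3)))>0
    n,l,s,_=cv2.connectedComponentsWithStats(m.astype(np.uint8))
    ok=np.isin(l,[k for k in range(1,n) if s[k,4]>300]);q=W[ok]
    for _ in range(3):
        ce=q.mean(0);_,_,V=np.linalg.svd(q-ce,full_matrices=False);nrm=V[2]*np.sign(V[2,2]);q=q[abs((q-ce)@nrm)<3]
    o=get_obs();y=o['tcp_rot'][2];hx=np.array([np.cos(y),np.sin(y)]);hy=np.array([-np.sin(y),np.cos(y)])
    a=(q[:,:2]-o['tool_pos'][:2])@hx;b=(q[:,:2]-o['tool_pos'][:2])@hy
    i=a>a.max()-3;j=a<a.min()+3
    s_=(S-o['tool_pos'][:2])
    print('n',len(q),'pitch',np.degrees(np.arctan2(nrm[:2]@hx,nrm[2])).round(1),'side',np.degrees(np.arctan2(nrm[:2]@hy,nrm[2])).round(1),'fwd',a.min().round(1),a.max().round(1),'lat',b.min().round(1),b.max().round(1),'zfar',np.median(q[i,2]).round(1),'znear',np.median(q[j,2]).round(1),'stud fwd,lat',(s_@hx).round(1),(s_@hy).round(1))
    o=W[(np.hypot(W[...,0]-S[0],W[...,1]-S[1])<45)&(abs(W[...,2]-35)<2.5)]; 
    if len(o): print('head bbox mid',((o.min(0)+o.max(0))/2).round(1),(o.max(0)-o.min(0)).round(1))
run(sys.argv[1])
E
python3 tilt2.py w14
```

```text
n 6417 pitch 28.6 side -1.8 fwd 1.1 68.0 lat -50.2 53.8 zfar 25.9 znear 60.3 stud fwd,lat 82.2 -2.0
head bbox mid [565.   16.8  35.1] [59.2 59.6  4.7]
```

The tilt is 28.6° as wanted. I'll back out from under the head, lift, pass over, and come down beyond it.

```bash
python3 -m jog '[0.65,-8,0,3,0,0.65,-15,0,0,0,0.65,-15,0,0,0,0.65,0,0,0,0]'; python3 -m jog '[0.65,0,0,-20,0,0.65,0,0,-20,0,0.65,0,0,0,0]';python3 - <<'E'
from h import *
snap('wrist','w15')
E
python3 tilt2.py w15; python3 to.py
```

```text
time: 12.85
tool_pos: [452.1, 47.6, 102.6]
tcp_rot: [-3.108, -0.016, -0.238]
contact_force: [-0.5, -0.3, -1.4]
grip_width: 39.3
time: 13.15
tool_pos: [452.4, 46.3, 144.2]
tcp_rot: [-3.108, -0.02, -0.238]
contact_force: [0.5, -0.1, -2.0]
grip_width: 39.5
n 7340 pitch 28.7 side -1.9 fwd 3.6 69.1 lat -50.1 53.7 zfar 66.0 znear 99.9 stud fwd,lat 119.8 -0.8
head bbox mid [564.9  16.8  35. ] [59.5 59.2  4.9]
13.2 [451.8  46.4 143. ] [-3.1083 -0.018  -0.2379] F [-0.   0.5 -1. ] M [ 0.01 -0.01  0.02] w 40.0
```

View pics/w15.png

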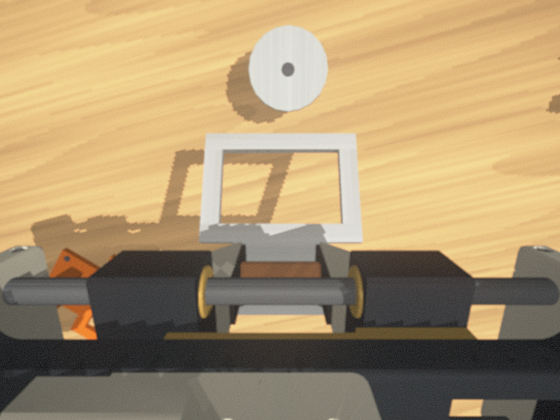

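```bash
python3 -m jog '[0.65,20,1,0,0,0.65,25,1,0,0,0.65,25,0.5,0,0,0.65,18,0,0,0,0.65,0,0,0,0]';python3 - <<'E'
from h import *
snap('wrist','w16')
E
python3 tilt2.py w16; python3 to.py
```

```text
time: 13.7
tool_pos: [538.9, 22.4, 139.3]
tcp_rot: [-3.109, -0.015, -0.238]
contact_force: [0.4, 0.6, -1.7]
grip_width: 40.1
n 7411 pitch 28.9 side -1.8 fwd 4.3 69.7 lat -50.2 53.6 zfar 60.8 znear 95.1 stud fwd,lat 31.0 2.0
head bbox mid [564.8  16.8  35. ] [58.7 59.1  4.7]
13.75 [537.3  22.7 139. ] [-3.109  -0.0127 -0.2376] F [-0.4 -0.2 -2.4] M [ 0.01  0.07 -0.01] w 39.7
```

View pics/w16.png

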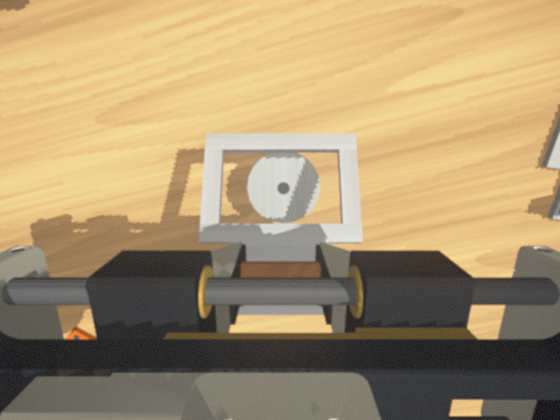

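```bash
python3 -m jog '[0.65,8,0,0,0,0.65,0,0,10,0,0.65,0,0,10,0]';python3 - <<'E'
from h import *
snap('wrist','w17')
E
python3 tilt2.py w17; python3 to.py
```

```text
time: 14.05
tool_pos: [544.5, 21.8, 117.3]
tcp_rot: [-3.109, -0.012, -0.237]
contact_force: [0.0, 0.2, -2.6]
grip_width: 40.0
n 7371 pitch 29.1 side -1.8 fwd 3.4 68.7 lat -50.2 53.7 zfar 38.6 znear 73.0 stud fwd,lat 24.7 1.3
head bbox mid [577.5  13.   35.1] [70.2 66.9  4.8]
14.1 [543.6  21.9 115.7] [-3.1094 -0.009  -0.2373] F [-0.5  1.2 -2.5] M [-0.    0.08 -0.  ] w 39.8
```

View pics/w17.png

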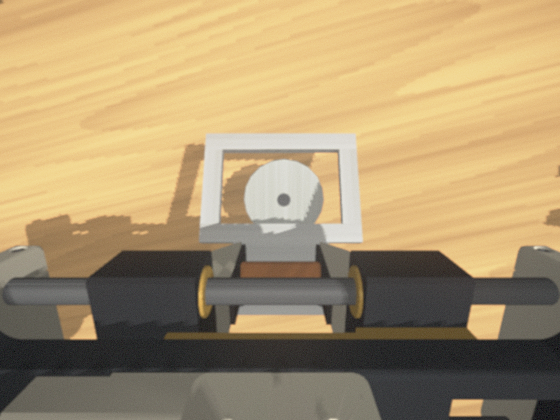

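```bash
python3 -m jog '[0.65,3,0,0,0,0.65,0,0,7,0,0.65,0,0,6,0,0.65,0,0,4,0,0.65,0,0,0,0]';python3 - <<'E'
from h import *
snap('wrist','w18')
E
python3 tilt2.py w18; python3 to.py
```

```text
time: 14.6
tool_pos: [545.8, 22.2, 96.2]
tcp_rot: [-3.11, -0.007, -0.237]
contact_force: [-0.5, 0.4, -2.0]
grip_width: 39.8
n 7406 pitch 29.4 side -1.8 fwd 2.2 67.3 lat -50.4 53.6 zfar 17.0 znear 51.9 stud fwd,lat 22.6 0.5
head bbox mid [571.6  15.4  35. ] [46.2 85.7  5. ]
14.65 [545.9  22.2  96.5] [-3.1096 -0.0071 -0.2368] F [ 0.8  0.6 -2.2] M [ 0.08  0.04 -0.  ] w 40.0
```

View pics/w18.png

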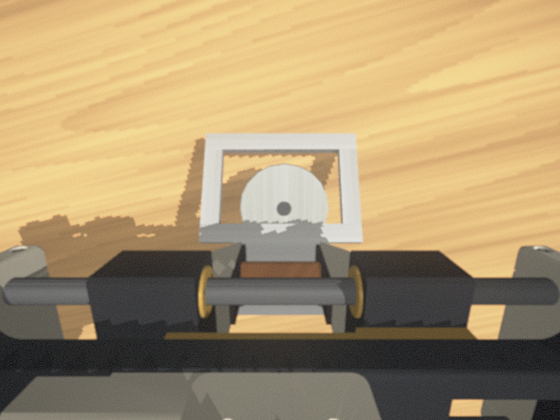

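The far bar is down beyond the head: its inner top edge is at about 23 mm, the near bar's underside is at about 43 mm, and there is no contact. Now I draw back.

```bash
python3 -m jog '[0.65,-8,0,0,0,0.65,-8,0,0,0,0.65,-5,0,0,0,0.65,0,0,0,0]';python3 - <<'E'
from h import *
snap('wrist','w19')
E
python3 tilt2.py w19; python3 to.py
```

```text
time: 15.05
tool_pos: [523.6, 27.6, 97.0]
tcp_rot: [-3.109, -0.008, -0.237]
contact_force: [0.1, -0.0, -0.8]
grip_width: 39.8
n 6416 pitch 29.3 side -1.8 fwd 1.9 67.1 lat -50.2 53.7 zfar 17.9 znear 52.6 stud fwd,lat 45.1 0.5
head bbox mid [565.   19.4  35. ] [59.2 85.8  4.9]
15.1 [524.   27.5  97. ] [-3.1094 -0.0084 -0.2368] F [-0.7  0.1 -1.6] M [ 0.01  0.02 -0.02] w 39.9
```

View pics/w19.png

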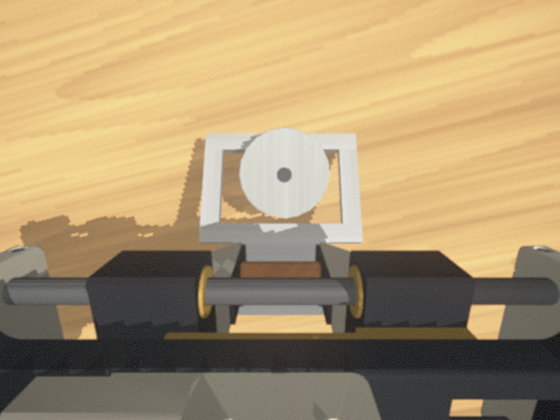

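```bash
python3 -m jog '[0.65,-2,0,4,0,0.65,-1,0,5,0,0.65,0,0,3,0,0.65,0,0,0,0]';python3 - <<'E'
from h import *
snap('wrist','w20')
E
python3 tilt2.py w20; python3 to.py
```

```text
time: 15.5
tool_pos: [521.9, 28.8, 85.1]
tcp_rot: [-3.109, -0.011, -0.237]
contact_force: [-1.5, 0.1, 2.8]
grip_width: 39.5
n 6581 pitch 28.0 side -1.7 fwd 2.6 69.7 lat -50.3 53.1 zfar 7.7 znear 41.3 stud fwd,lat 47.4 -0.2
head bbox mid [559.9  20.3  35.1] [69.4 66.   4.8]
15.55 [521.9  28.7  85.2] [-3.109  -0.0107 -0.2368] F [-0.8 -0.9  1.3] M [-0.14  0.05 -0.01] w 40.0
```

The far tip is on the bench and the near bar is clear of the rim. I'll level it along the arc.

```bash
python3 -m jog '[0.65,-5,0,5,0,0.65,-5,0,6,0,0.65,-4,0,6,0]';python3 - <<'E'
from h import *
snap('wrist','w21')
E
python3 tilt2.py w21; python3 to.py
```

```text
time: 15.85
tool_pos: [509.8, 32.6, 69.1]
tcp_rot: [-3.108, -0.015, -0.237]
contact_force: [-2.9, 1.4, 4.7]
grip_width: 39.4
n 7918 pitch 16.4 side -1.8 fwd 5.3 82.7 lat -50.3 52.6 zfar 7.8 znear 29.3 stud fwd,lat 61.1 -1.1
head bbox mid [564.9  17.   35. ] [59.2 59.5  4.7]
15.9 [508.9  32.8  68. ] [-3.1084 -0.0134 -0.2366] F [-0.1  0.8  0.8] M [-0.1  -0.19  0.07] w 39.7
```

View pics/w21.png

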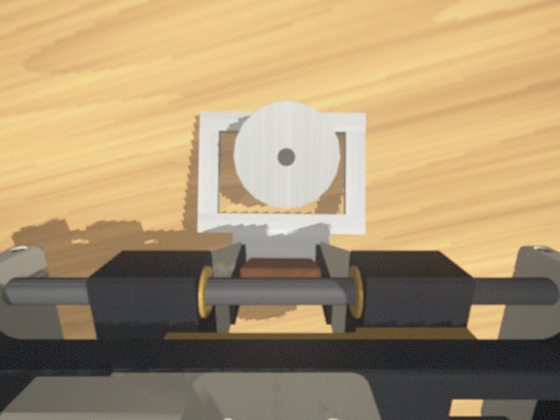

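The pitch is now 16°, with the head inside the eye opening over the far bar. I'll continue down.

```bash
python3 -m jog '[0.65,-4,0,6,0,0.65,-4,0,7,0,0.65,-3,0,7,0,0.65,-1,0,5,0,0.65,0,0,2,0]';python3 - <<'E'
from h import *
snap('wrist','w22')
E
python3 tilt2.py w22; python3 to.py
```

```text
time: 16.4
tool_pos: [498.0, 37.0, 40.8]
tcp_rot: [-3.107, -0.016, -0.237]
contact_force: [-5.8, 6.1, 31.9]
grip_width: 40.4
n 10710 pitch -0.0 side -0.1 fwd 6.1 94.1 lat -52.4 51.7 zfar 6.2 znear 6.1 stud fwd,lat 72.7 -2.6
head bbox mid [564.8  16.8  35. ] [59.6 59.3  4.9]
16.45 [498.   36.9  40.9] [-3.1076 -0.0161 -0.2364] F [-4.   4.2 16.4] M [0.11 0.63 0.05] w 40.0
```

View pics/w22.png

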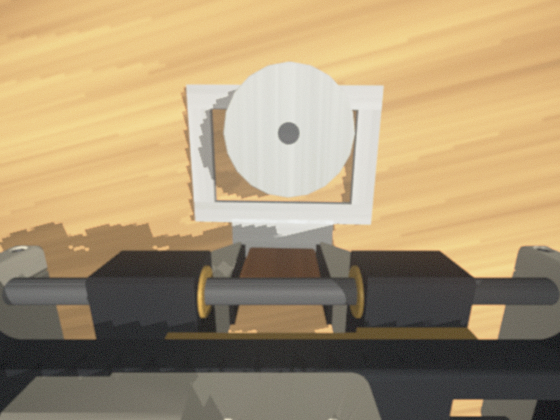

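It is flat (pitch 0°, top at 6 mm) with the stud in the eye. I'll slide it about 13 mm forward to centre the eye so the head overlaps both bars, then release.

```bash
python3 -m jog '[0.65,3,0,-0.7,0,0.65,5,1,0,0,0.65,4,1,0,0,0.65,0,0,0,0]';python3 to.py; python3 -m jog '[0.3,0,0,0,0,0.3,0,0,0,0,0,0,0,0,0,0,0,0,0,0]'
python3 - <<'E'
from h import *
snap('wrist','w23')
E
python3 tilt2.py w23; python3 to.py
```

```text
time: 16.85
tool_pos: [508.9, 32.4, 41.0]
tcp_rot: [-3.107, -0.013, -0.236]
contact_force: [-2.7, 0.4, 9.3]
grip_width: 40.3
16.85 [508.9  32.4  41. ] [-3.1074 -0.0131 -0.2363] F [-2.7  0.4  9.3] M [-0.15  0.46 -0.11] w 40.3
time: 17.25
tool_pos: [509.7, 31.6, 39.8]
tcp_rot: [-3.108, -0.013, -0.237]
contact_force: [0.9, 0.5, 1.0]
grip_width: 67.4
n 10721 pitch -0.0 side -0.0 fwd 6.5 93.3 lat -52.0 52.0 zfar 6.1 znear 6.0 stud fwd,lat 60.0 -0.1
head bbox mid [565.   16.8  34.9] [59.4 59.4  4.6]
17.3 [509.7  31.6  39.8] [-3.1076 -0.0127 -0.2371] F [ 0.5 -0.1  0.2] M [0.06 0.02 0.03] w 71.7
```

View pics/w23.png

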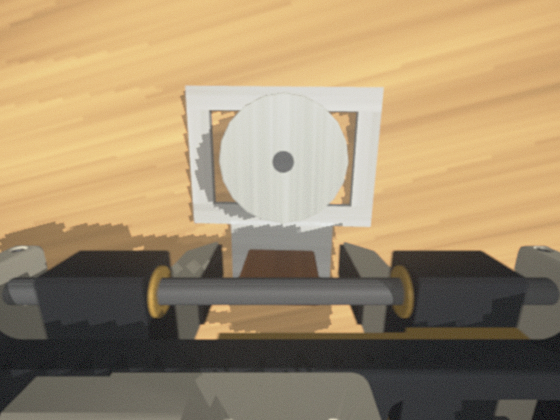

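The plate is released flat, with the head overlapping both bars. I'll open fully, then raise the gripper straight up.

```bash
python3 -m jog '[0,0,0,0,0,0,0,0,0,0,0,0,0,-15,0,0,0,0,-30,0,0,0,0,-40,0]';python3 -m jog '[0,-20,0,-40,0,0,-40,0,-10,0,0,-30,0,0,0,0,0,0,0,0,0,0,0,0,0]'
python3 - <<'E'
from h import *
snap('wrist','w24');p,d,c=snap('top','t24')
cv2.imwrite('pics/t24z.png',cv2.resize(p[140:300,180:440,::-1],None,fx=3,fy=3))
W=cloud(d,c)
E
python3 tilt2.py w24; python3 to.py
```

```text
time: 17.8
tool_pos: [504.6, 29.3, 121.7]
tcp_rot: [-3.109, -0.0, -0.237]
contact_force: [0.7, -0.3, -0.3]
grip_width: 92.0
time: 18.3
tool_pos: [417.3, 48.9, 179.0]
tcp_rot: [-3.107, -0.014, -0.237]
contact_force: [0.2, -0.4, 0.3]
grip_width: 92.1
n 5276 pitch -0.0 side -0.0 fwd 67.6 184.8 lat -242.0 56.8 zfar 6.1 znear 6.2 stud fwd,lat 153.7 4.9
head bbox mid [563.   16.9  35. ] [56.1 59.1  5. ]
18.4 [417.5  48.8 178.4] [-3.1075 -0.0128 -0.2378] F [ 0.2 -0.4  0.1] M [-0.02 -0.01 -0.04] w 91.7
```

View pics/w24.png

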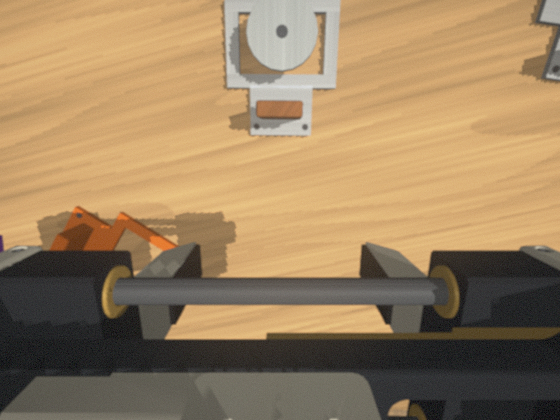

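View pics/t24.png

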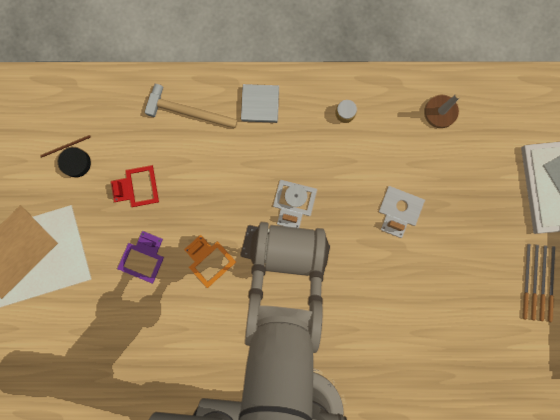

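The plate lies flat round the stud at top-view (296,198), and the hole plate, red, purple and orange pieces sit at the same pixels as before. I'm handing in.

```bash
python3 -c "
from plant import close_job,get_obs
print(get_obs()['dq'].round(3));print(close_job())"
```

```text
[-0.002  0.018 -0.01  -0.001 -0.003 -0.   ]
the job is handed in; nothing more can be done
None
```

The eye plate now lies flat on the bench with the stud standing in its eye and the head above it. I handed the job in at about 18.4 s, with the robot clear and touching nothing.

**What I did:**
- **Tilt:** the moves only turn the tool about its own axis, so I gripped the block across its 40 mm. I put the far bar under the near side of the stud head and lifted in an arc. The head pushed the bar down and tilted the plate to 29°.
- **Fit:** I backed out, carried the plate over the stud, and lowered the far bar beyond and under the head. I then drew it back, levelled it on the bench, slid it about 11 mm forward to centre the eye, and let go.

**Last checks:**
- Measured pitch and side tilt are both 0.0°, and the plate's top is at 6 mm, as it should be flat on the bench.
- The head (measured 35 mm high) overlaps both the far and near bars of the eye.
- The hole plate and the red and purple look-alikes are at the same pixels as at the start. The orange one is partly hidden by the arm, but what shows has not moved.
- The highest reading at a row's end was about 32 N, while pressing the plate level.

**What failed or disagreed:**
- **Light grip:** letting the plate droop in a light grip did not work. It slid out and dropped flat three times, from 15 mm or less, and no harm was visible.
- **Stud position:** the top and wrist cameras disagreed by about 3 mm on where the stud stands. I used the wrist camera for the fit.

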